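# Press a phone into the corner of a screen separator

## Robot

A 6-joint arm with a two-finger parallel gripper is mounted at the origin on the work surface. World frame = base frame: x ahead of the robot, y to its left, z up, the work surface at z = 0. Lengths are in m, angles in rad, forces in N, time in s.
With the tool pointing down it reaches from about 0.25 to 0.775 m from the base axis. Payload 4 kg.
Tool frame: the origin (TCP) lies at the very end of the fingers, on their centre line; the grasp point (between the pads) lies robot.hold_point_z behind it (robot.hold_point_z is the distance from the TCP to the grasp point, in m); z points along the fingers, x is the direction in which the jaws open and shut, and the axes are right-handed (so a half turn about z gives the same grasp; the last joint's range is limited). The gripper opens to 85 mm and grips with 20 to 120 N. Pads are 22 mm wide; open, the fingers measure 114 mm over their backs; the gripper's body (76 mm by 85 mm) begins 54 mm behind the grasp point. The pads swing forward as they close: fully open they stand 13 mm farther back than shut.
Start: joints at [1.108, 0.087, 1.371, -0, 1.684, -0.103], TCP at [0.194, 0.515, 0.231] pointing down, gripper open.
Joint ranges: [-3.1, 3.1], [-0.76, 2.03], [0.27, 2.55], [-1.08, 4.22], [0.17, 2.65], [-2.57, 2.57]. Speed limits (rad/s): [2.79, 2.79, 3.14, 3.14, 3.14, 3.14].

## Interface

Orientations are given as a rotation vector (axis times angle).
In Python, from workcell import robot gives the robot as it stands. The module is installed in compiled form; this text tells all that it offers.
- The arm moves only by the tool drive_tool, never from a script. Its argument "plan" is a list of rows, each an object with "claw": the finger opening in mm, from 0 to 85.4; "slide": the shift along the tool's x, y, z in mm, a list of three; "rotation": the turn, a rotation vector about the tool's x, y, z in degrees, a list of three. A call has 1 to 5 rows; each row shifts and turns the commanded pose from where the row before left it, along the tool's axes as they then stand; what a row does not reach is not made up. A row lasts 1/12 s, in which the tool goes at most 41.7 mm and 7.16 degrees, less where a joint would pass 70% of its speed; a pose out of reach is approached as far as the arm can. A call is refused whole if a number of a shift passes 41.7 or a number of a turn 7.16, either way. A call with a gripper value outside its range is refused whole. The fingers move at their own pace and stop on an object; "newtons" is the grip in N (left out, the last holds). Time passes only in rows, so rows that do not move let the fingers close. It gives the time, the measured TCP pose, the force and the opening at its end, in the units of the state.
- robot.read_state(): the state, without advancing time (a new reading comes with each control period).
- robot.camera(name): name is "scene" or "top" or "wrist"; returns the picture (480x640x3 uint8, blue, green, red); there is no depth.
- robot.camera_params(name): a dict with "fx", "fy", "cx", "cy" (pixels), "rvec" (rotation vector, rad) and "tvec" (3), from world to camera coordinates, as OpenCV has them; the wrist camera has in their place "T_tool_cam" (4x4, takes a point from camera to tool coordinates, whose origin is the TCP and whose axes are the tool frame's). Camera axes: x right, y down, z forward; pixel columns grow to the right and rows downward; lengths in m; the calibration is good to about 2 mm. A picture is of the moment at which its call begins: read the wrist's pose just before it. camera_params takes no time and is no camera call.
- robot.sign_off(): hands the job in, once; it reports no verdict.
The state is a dict: "time": time; "joint_positions": joint angles; "dq": joint speeds; "tau": joint torques, N m; "ee_pos": TCP position; "tool_rot": TCP orientation; "force": force on the tool from outside, world axes, zero at the start; "wrist_torque": the same for the moment, N m; "gripper_width": opening from 0.0 (shut) to 1.0 (fully open).
Only numpy, scipy, OpenCV 4.12 (cv2) and the standard library are available. Lean on these libraries where they do the work, as an engineer would, in place of code of your own. Each camera call takes 0.05 s, during which the arm holds its last target. There are 200 camera calls.

## Task

A suction lifter has been left in the corner of the screen separator's bed: stand it in the parts tray. Then lay the small phone screen up on the bed, its length along the long stop, and press it home into the corner, snug against the long stop and the end stop at once, firmly but without forcing it. Finish while still holding it pressed there, as for switching on the vacuum, and leave everything else on the bench where it is.

Things in the scene. Friction and masses are not known exactly. Their poses are not given: they have to be found in the camera images.
- separator: Screen separator, fixed: white box-shaped machine 190 (x) x 270 (y) x 84 mm with its control panel on the -x face and a flat aluminium bed 150 x 240 x 10 mm centred on top, bed surface 94 mm above the bench. Origin at the centre of the machine's underside, z up. The stops are low steel strips, 8 mm high, screwed on the bed. Bed and stops are rigid and smooth: the phone slides on them with a friction coefficient of about 0.2 to 0.4.
- corner (a point): The corner that the phone is pressed into, on the bed surface, where the inner faces of the two stops would meet if extended; at (45, 85, 94) mm in the separator's frame and with the separator's axes. The free bed lies to its -x and -y; the stops to its +x (long stop) and +y (end stop).
- long_stop: Long stop, fixed on the bed: inner face in the plane x = 0 of the corner frame, facing -x. Two strips 12 mm wide and 8 mm high, one spanning y = -28 to -4 mm and one y = -140 to -100 mm from the corner; the 72 mm gap between them is open down to the bed as a finger notch. Origin on the bed surface above the separator's origin, same axes.
- end_stop: End stop, fixed on the bed: inner face in the plane y = 0 of the corner frame, facing -y. One strip 12 mm wide, 8 mm high, spanning x = -50 to -10 mm from the corner. Origin as for the long stop.
- phone: The small phone: black, rugged, 60 (x) x 122 (y) x 13 mm (z), 0.15 to 0.25 kg, square-sided, lying screen up on the bench mat (2 mm thick). Origin at the centre of its underside, y along its length, z up through the screen. Either end may go to the end stop: home, its origin lies 30 mm to -x and 61 mm to -y of the corner. A steady push of 8 to 15 N towards each stop holds it home (part of it is lost to friction); more than 60 N on a stop is forcing it.
- lifter: Suction lifter with a round black rubber cup 48 mm across and 13 mm high, and above it an upright flat grey plastic grip 12 mm thick (x) x 38 mm wide (y), from 22 to 52 mm above its underside; 52 mm high in all, about 60 g. It stands loose (not stuck) in the corner region of the bed. Origin at the centre of its underside, z up.
- tray_in (a point): Centre of the inner floor of the parts tray: a low open black tray, fixed on the mat, 120 x 120 mm outside, walls 4 mm thick and 18 mm high, inner floor 6 mm above the bench, axes along its sides.
- tape_roll: Bystander: clear tape roll lying flat, 62 mm across, 22 mm high, on the mat. Origin at the centre of its underside.
- screwdriver: Bystander: screwdriver 150 mm long, blue handle, lying on the mat.
- carton: Bystander: white parts carton 55 x 130 x 22 mm. Origin at the centre of its underside.
- big_phone: Bystander: a larger, thinner phone, 78 x 162 x 9 mm, lying on the bare bench, not the one to load. Origin at the centre of its underside.
- spray: Bystander: blue cleaner bottle 66 mm across, 170 mm high. Origin at the centre of its underside.
- jar: Bystander: small clear jar 50 mm across, 50 mm high. Origin at the centre of its underside.
Things that resemble listed ones, but are neither listed nor needed, are in the scene too. Leave any pink look-alike of the phone alone. What is shaped like the part that bears tray_in but orange is not meant.

How it is judged:
By the outcome, as a careful person would: the job done as asked, in the order asked, and still so for the second after the job is handed in, while the arm keeps its last pose, push and grip.
It also fails if it takes over 69 s, if anything falls off the work surface, if the arm or the gripper's body presses on something with over 40 N, if the wrist force passes 120 N, or if a joint passes its speed limit or range.

## Working session

There is one attempt and no reset: what is moved stays moved. The work goes in short steps, Python scripts to look and compute and a tool call to move; the robot and the scene stay as the last step left them, time stands still between calls to the robot, and variables do not carry over. Pictures are saved under pics/ and viewed, about 8 in all and at most 12, crops included, and the job is handed in when it is done.

Besides the shell and the picture viewer there is one more tool, called after "Call:" as name([rows], argument=value, ...), one row to a line, values as JSON. drive_tool: Moves the arm, as the interface text tells. Its arguments: {"type":"object","properties":{"plan":{"type":"array"},"newtons":{"type":"number"}},"required":["plan"]}

```bash
mkdir -p pics
cat > h.py <<'E'
import numpy as np, cv2
from workcell import robot
from scipy.spatial.transform import Rotation as R
def snap(name,fn):
    im=robot.camera(name); cv2.imwrite('pics/'+fn,im); return im
def pose():
    s=robot.read_state(); return s,np.array(s['ee_pos']),R.from_rotvec(s['tool_rot']).as_matrix()
def ray(name,u,v,wp=None):
    p=robot.camera_params(name); d=np.array([(u-p['cx'])/p['fx'],(v-p['cy'])/p['fy'],1.])
    if name=='wrist':
        s,t,r=pose() if wp is None else wp
        T=np.array(p['T_tool_cam']); return t+r@T[:3,3], r@T[:3,:3]@d
    Rm=R.from_rotvec(np.ravel(p['rvec'])).as_matrix(); return -Rm.T@np.ravel(p['tvec']), Rm.T@d
def at(name,u,v,z,wp=None):
    o,d=ray(name,u,v,wp); return o+d*(z-o[2])/d[2]
def proj(name,P):
    p=robot.camera_params(name); K=np.array([[p['fx'],0,p['cx']],[0,p['fy'],p['cy']],[0,0,1]])
    if name=='wrist':
        s,t,r=pose(); T=np.array(p['T_tool_cam']); Pc=T[:3,:3].T@(r.T@(np.array(P)-t)-T[:3,3])
    else: Pc=R.from_rotvec(np.ravel(p['rvec'])).as_matrix()@np.array(P)+np.ravel(p['tvec'])
    q=K@Pc; return q[:2]/q[2]
E
python3 - <<'E'
from h import *
snap('top','top.png');snap('scene','scene.png')
s,t,r=pose();print(s);print(r.round(3));print(robot.hold_point_z)
for n in('top','scene','wrist'):print(n,robot.camera_params(n))
E
```

```text
{'time': 0.1, 'joint_positions': array([ 1.10791613e+00,  8.79178379e-02,  1.37207054e+00,  5.91037501e-06,
        1.68361513e+00, -1.03090964e-01]), 'dq': array([-6.11508534e-05, -1.66641873e-03, -2.91756710e-03, -1.86521463e-03,
        1.07186960e-03, -2.04065427e-03]), 'tau': array([ 2.51948419e-03, -3.53014970e+01, -3.14219213e+01, -1.62439032e-04,
        7.95816217e-03, -3.13626629e-05]), 'ee_pos': array([0.19344451, 0.51439273, 0.23025263]), 'tool_rot': array([ 2.58227295,  1.78757163, -0.0027719 ]), 'force': array([0.80014046, 0.32896878, 0.30952274]), 'wrist_torque': array([-0.01097826,  0.03605269, -0.03005843]), 'gripper_width': 1.0008249499403066}
[[ 0.352  0.936 -0.001]
 [ 0.936 -0.352 -0.002]
 [-0.002 -0.    -1.   ]]
0.0187
top {'fx': 487.14929236498614, 'fy': 487.14929236498614, 'cx': 312.779438099861, 'cy': 248.5205951918404, 'rvec': array([ 2.14267091, -2.17523302,  0.06576444]), 'tvec': array([-0.06417486,  0.50727957,  1.26101127])}
scene {'fx': 537.0296792403566, 'fy': 537.0296792403566, 'cx': 320.45169731209444, 'cy': 237.64696472789547, 'rvec': array([ 2.08318777,  0.98305378, -0.46141629]), 'tvec': array([-0.2744097 , -0.22609445,  1.79733931])}
wrist {'fx': 424.6440154570334, 'fy': 424.6440154570334, 'cx': 319.5676901199325, 'cy': 244.56904360433893, 'T_tool_cam': array([[ 9.99999642e-01, -5.89410739e-05, -8.43712701e-04,
         3.92893325e-04],
       [ 2.83191490e-04,  9.63320806e-01,  2.68352278e-01,
        -6.87130549e-02],
       [ 7.96949027e-04, -2.68352421e-01,  9.63320478e-01,
        -1.43025239e-01],
       [ 0.00000000e+00,  0.00000000e+00,  0.00000000e+00,
         1.00000000e+00]])}
```

View pics/top.png

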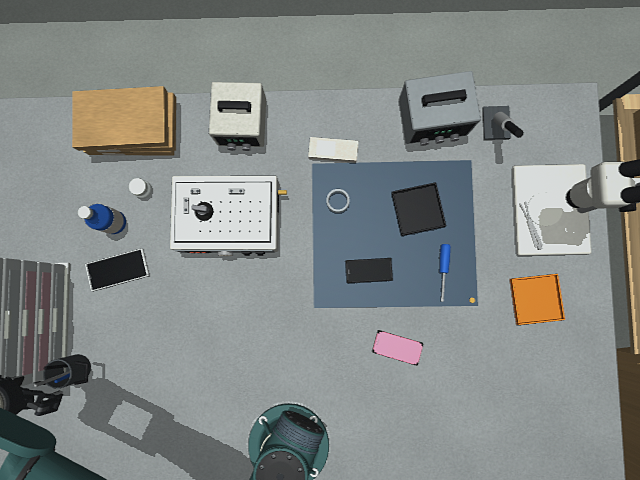

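View pics/scene.png

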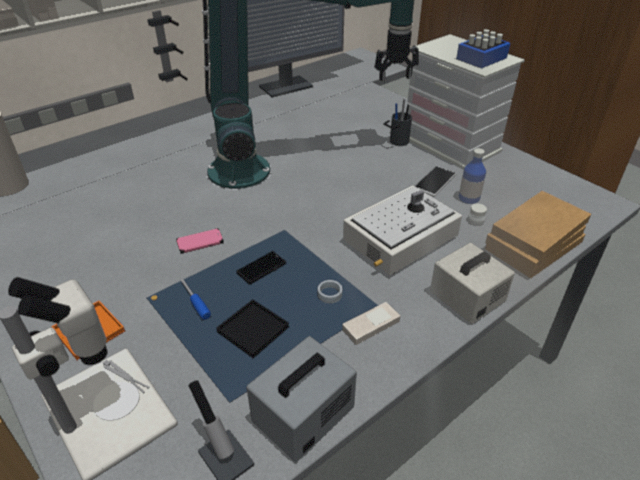

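Top view: the only black phone on the mat is at (369,270). The look-alikes are pink (398,347) and the big phone with the white rim (117,269). The tray is black (418,209), and its orange look-alike is at (538,299). The lifter is at (204,211) on the bed. The panel faces the robot, so the corner is near (190,195). I'll check these choices in a close crop and measure.

Run:
```python
from h import *
im=cv2.imread('pics/top.png')
a=cv2.resize(im[168:262,162:292],None,fx=6,fy=6,interpolation=cv2.INTER_CUBIC)[:, :780]
b=cv2.resize(im[175:305,325:455],None,fx=3,fy=3,interpolation=cv2.INTER_CUBIC)
cv2.imwrite('pics/c1.png',cv2.resize(a,(780,564)))
# phone & tray: dark blobs
g=im.max(2)
for nm,(x0,y0,x1,y1),z in(('phone',(335,245,405,300),.015),('tray',(380,170,455,245),.018)):
    m=(g[y0:y1,x0:x1]<48).astype(np.uint8); c=max(cv2.findContours(m,0,1)[0],key=cv2.contourArea)
    bx=cv2.boxPoints(cv2.minAreaRect(c))+[x0,y0]; P=np.array([at('top',u,v,z) for u,v in bx])
    e=P[1]-P[0];f=P[2]-P[1]
    print(nm,bx.round(1).tolist(),'ctr',P.mean(0).round(4),'L',np.linalg.norm(e).round(4),np.degrees(np.arctan2(e[1],e[0])).round(1),np.linalg.norm(f).round(4),np.degrees(np.arctan2(f[1],f[0])).round(1))
for u,v in((172,177),(277,177),(277,250),(172,250)):print(at('top',u,v,.084).round(3))
print('lifter',at('top',202,211,.146).round(3))
```

```text
phone [[345.5, 260.8], [390.5, 257.5], [392.1, 279.9], [347.1, 283.1]] ctr [ 0.447  -0.2181  0.015 ] L 0.1187 -86.8 0.0589 -177.6
tray [[390.8, 191.5], [436.0, 181.8], [445.6, 226.2], [400.3, 235.9]] ctr [ 0.6076 -0.3519  0.018 ] L 0.1225 -78.9 0.121 -170.3
[0.691 0.285 0.084]
[0.685 0.015 0.084]
[0.498 0.016 0.084]
[0.503 0.283 0.084]
lifter [0.59  0.191 0.146]
```

View pics/c1.png

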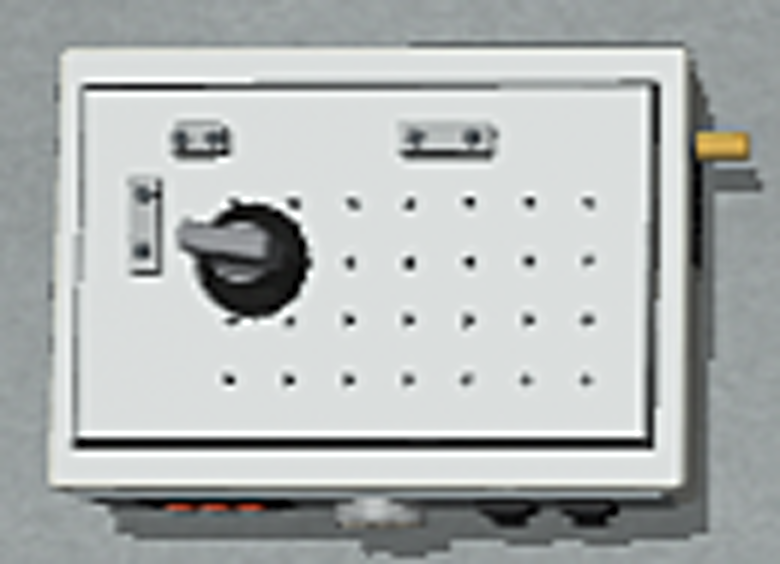

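```bash
cat > plan.py <<'E'
import sys,json; from h import *
def plan(P,az,claw,vmax=40,frm=None):
    """rows from the present pose to TCP P, tool-x azimuth az (deg); waypoints by lists"""
    s,t,r=pose() if frm is None else frm
    da=-(az-np.degrees(np.arctan2(r[1,0],r[0,0])));da=(da+180)%360-180
    d=np.array(P)-t; n=int(max(np.ceil(np.linalg.norm(d)*1000/vmax),np.ceil(abs(da)/7.1),1))
    rows=[]
    for i in range(n):
        sl=r.T@(d/n)*1000; rows.append('{"claw":%g,"slide":%s,"rotation":[0,0,%g]}'%(claw,np.round(sl,1).tolist(),round(da/n,2)))
        r=r@R.from_euler('z',da/n,degrees=True).as_matrix()
    for i in range(0,n,5):print('['+','.join(rows[i:i+5])+']')
    return s,np.array(P),r
E
python3 -c "
from plan import *
print(at('top',204.5,211.3,.1),at('top',199.8,208.3,.146))
plan([.585,.195,.25],-10,85)"
```

```text
[0.59736032 0.19639516 0.1       ] [0.59686766 0.19609004 0.146     ]
[{"claw":85,"slide":[-12.4, 36.8, -1.5],"rotation":[0,0,6.11]},{"claw":85,"slide":[-8.4, 38.0, -1.5],"rotation":[0,0,6.11]},{"claw":85,"slide":[-4.3, 38.6, -1.5],"rotation":[0,0,6.11]},{"claw":85,"slide":[-0.2, 38.9, -1.5],"rotation":[0,0,6.11]},{"claw":85,"slide":[3.9, 38.7, -1.5],"rotation":[0,0,6.11]}]
[{"claw":85,"slide":[8.0, 38.0, -1.5],"rotation":[0,0,6.11]},{"claw":85,"slide":[12.0, 37.0, -1.5],"rotation":[0,0,6.11]},{"claw":85,"slide":[15.9, 35.5, -1.5],"rotation":[0,0,6.11]},{"claw":85,"slide":[19.6, 33.6, -1.5],"rotation":[0,0,6.11]},{"claw":85,"slide":[23.0, 31.3, -1.5],"rotation":[0,0,6.11]}]
[{"claw":85,"slide":[26.2, 28.7, -1.5],"rotation":[0,0,6.11]},{"claw":85,"slide":[29.1, 25.7, -1.5],"rotation":[0,0,6.11]},{"claw":85,"slide":[31.7, 22.5, -1.5],"rotation":[0,0,6.11]}]
```

Call:
drive_tool([
  {"claw": 85, "slide": [-12.4, 36.8, -1.5], "rotation": [0, 0, 6.1]},
  {"claw": 85, "slide": [-8.4, 38, -1.5], "rotation": [0, 0, 6.1]},
  {"claw": 85, "slide": [-4.3, 38.6, -1.5], "rotation": [0, 0, 6.1]},
  {"claw": 85, "slide": [-0.2, 38.9, -1.5], "rotation": [0, 0, 6.1]},
  {"claw": 85, "slide": [3.9, 38.7, -1.5], "rotation": [0, 0, 6.1]},
])

```text
time: 0.52
ee_pos: [0.3451, 0.3905, 0.2384]
tool_rot: [2.965, 1.039, -0.001]
force: [0.3, 0.1, 0.1]
gripper_width: 0.993
```

Call:
drive_tool([
  {"claw": 85, "slide": [8, 38, -1.5], "rotation": [0, 0, 6.1]},
  {"claw": 85, "slide": [12, 37, -1.5], "rotation": [0, 0, 6.1]},
  {"claw": 85, "slide": [15.9, 35.5, -1.5], "rotation": [0, 0, 6.1]},
  {"claw": 85, "slide": [19.6, 33.6, -1.5], "rotation": [0, 0, 6.1]},
  {"claw": 85, "slide": [23, 31.3, -1.5], "rotation": [0, 0, 6.1]},
])

```text
time: 0.93
ee_pos: [0.4959, 0.2675, 0.2458]
tool_rot: [3.134, 0.221, -0.001]
force: [0.4, 0.8, -0.0]
gripper_width: 0.996
```

Call:
drive_tool([
  {"claw": 85, "slide": [26.2, 28.7, -1.5], "rotation": [0, 0, 6.1]},
  {"claw": 85, "slide": [29.1, 25.7, -1.5], "rotation": [0, 0, 6.1]},
  {"claw": 85, "slide": [31.7, 22.5, -1.5], "rotation": [0, 0, 6.1]},
  {"claw": 85, "slide": [0, 0, 0], "rotation": [0, 0, 0]},
])

```text
time: 1.27
ee_pos: [0.5895, 0.1898, 0.2487]
tool_rot: [3.125, -0.288, 0.0]
force: [-1.4, 0.3, -0.4]
gripper_width: 0.997
```

Run:
```python
from h import *
s,t,r=pose();print(s['time'],t.round(4),r.round(3).tolist(),s['force'].round(1))
im=snap('wrist','w1.png')
```

```text
1.2667 [0.5895 0.1898 0.2487] [[0.983, -0.183, -0.0], [-0.183, -0.983, -0.004], [0.001, 0.004, -1.0]] [-1.4  0.3 -0.4]
```

View pics/w1.png

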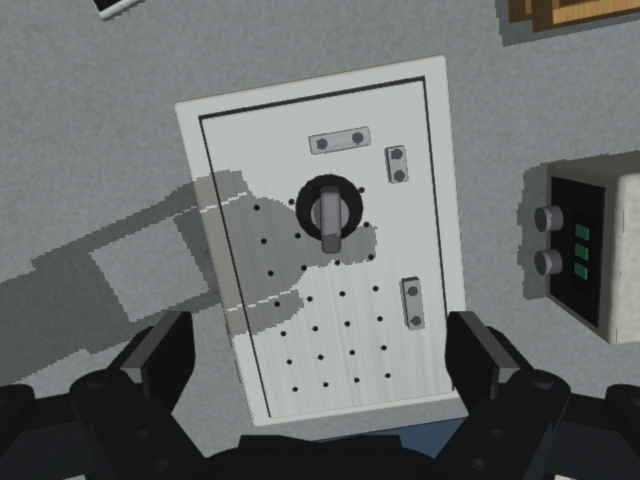

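Wrist view: the lifter grip runs vertically at (331,188–252), so the jaws are already nearly aligned with it. The cup is centred at about (329,208). The end stop is at (308–370,127–154), and the long stop strips are at about (397,165) and (412,304). An enlarged crop will give exact pixels for the pose fit.

Run:
```python
from h import *
im=cv2.imread('pics/w1.png')
a=cv2.resize(im[115:345,290:440],None,fx=2.6,fy=2.6,interpolation=cv2.INTER_CUBIC)
cv2.imwrite('pics/c2.png',a)
for u,v,z in((178,103,.084),(445,57,.084),(253,426,.084),(200,119,.094),(424,77,.094),(269,416,.094),(453,390,.094),(329,208,.107),(331,190,.146),(331,251,.146)):print(u,v,at('wrist',u,v,z).round(4))
```

```text
178 103 [0.5049 0.292  0.084 ]
445 57 [0.6887 0.2885 0.084 ]
253 426 [0.4981 0.0263 0.084 ]
200 119 [0.5198 0.2784 0.094 ]
424 77 [0.671  0.2779 0.094 ]
269 416 [0.5165 0.041  0.094 ]
453 390 [0.6676 0.039  0.094 ]
329 208 [0.595  0.2057 0.107 ]
331 190 [0.5985 0.2234 0.146 ]
331 251 [0.5922 0.187  0.146 ]
```

View pics/c2.png

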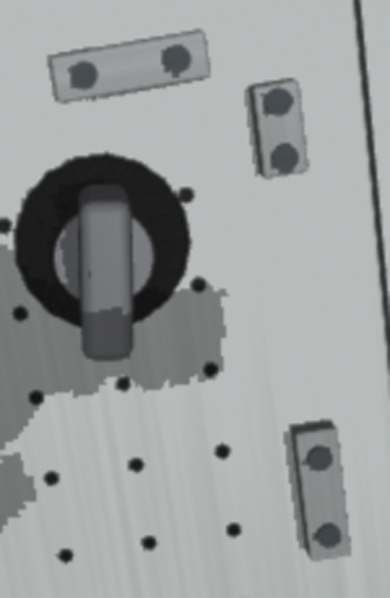

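Run:
```python
from h import *
s,t,r=pose();print(s['time'],t.round(4),s['dq'].round(3))
f=lambda x,y:(290+x/2.6,115+y/2.6)
for x,y,z in((57,102,.102),(208,77,.102),(247,88,.094),(260,178,.094),(290,430,.094),(307,557,.094)):print(at('wrist',*f(x,y),z).round(4))
# scene: lifter grip, machine
im=cv2.imread('pics/scene.png')
cv2.imwrite('pics/c3.png',cv2.resize(im[170:280,335:475],None,fx=5,fy=5,interpolation=cv2.INTER_CUBIC))
for nm in('top','scene'):
  for P in((.687,.285,.084),(.5,.016,.084),(.595,.2057,.107),(.595,.1965,.107)):print(nm,P,proj(nm,P).round(1), ((proj(nm,P)-[335,170])*5).round(0))
```

```text
1.3167 [0.5872 0.1924 0.2489] [ 0.06  -0.041  0.035  0.036  0.021 -0.017]
[0.5899 0.2427 0.102 ]
[0.6291 0.242  0.102 ]
[0.6396 0.2369 0.094 ]
[0.6398 0.2128 0.094 ]
[0.6386 0.1397 0.094 ]
[0.6386 0.099  0.094 ]
top (0.687, 0.285, 0.084) [172.  178.5] [-815.   42.]
top (0.5, 0.016, 0.084) [277.1 249.3] [-290.  397.]
top (0.595, 0.2057, 0.107) [200.1 211.8] [-675.  209.]
top (0.595, 0.1965, 0.107) [203.7 211.8] [-656.  209.]
scene (0.687, 0.285, 0.084) [459.7 212.8] [624. 214.]
scene (0.5, 0.016, 0.084) [341.2 218.6] [ 31. 243.]
scene (0.595, 0.2057, 0.107) [416.1 201.6] [406. 158.]
scene (0.595, 0.1965, 0.107) [413.8 202.8] [394. 164.]
```

View pics/c3.png

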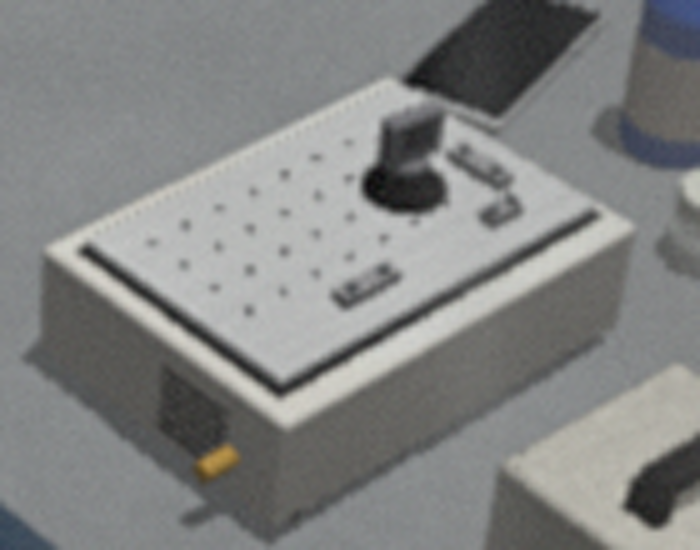

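Call:
drive_tool([
  {"claw": 85, "slide": [7, -6, 10], "rotation": [0, 0, 0]},
  {"claw": 85, "slide": [0, 0, 0], "rotation": [0, 0, 0]},
  {"claw": 85, "slide": [0, 0, 0], "rotation": [0, 0, 0]},
  {"claw": 85, "slide": [0, 0, 0], "rotation": [0, 0, 0]},
])

```text
time: 1.65
ee_pos: [0.5921, 0.2014, 0.2404]
tool_rot: [3.13, -0.268, -0.002]
force: [-0.5, -0.1, -0.4]
gripper_width: 0.996
```

Run:
```python
from h import *
s,t,r=pose();print(s['time'],t.round(4),s['dq'].round(3),r.round(4).tolist(), np.degrees(np.arctan2(r[1,0],r[0,0])))
im=snap('wrist','w2.png')
old=cv2.imread('pics/w1.png',0);new=cv2.cvtColor(im,cv2.COLOR_BGR2GRAY)
# track the marked points
pts=[(178,103,.084),(445,57,.084),(253,426,.084),(200,119,.094),(424,77,.094),(269,416,.094),(453,390,.094),(331,189,.146),(331,251,.146),(311.9,154.2,.102),(370,144.6,.102),(385,148.8,.094),(390,183.5,.094),(401.5,280.4,.094),(408,329.2,.094),(321,144,.102),(357.7,138,.102),(396.5,154,.102),(399.5,175.5,.102),(412.5,291,.102),(416.5,321,.102)]
p0=np.float32([p[:2] for p in pts])
p1,st,e=cv2.calcOpticalFlowPyrLK(old,new,p0[:,None],None,winSize=(17,17),maxLevel=3)
for p,q,ok,er in zip(pts,p1[:,0],st,e):print(p,q.round(1),ok[0],er.round(1),at('wrist',*q,p[2],(s,t,r)).round(4))
m=cv2.inRange(new[150:290,270:390],0,45);c=max(cv2.findContours(m,0,1)[0],key=cv2.contourArea);print('cup',cv2.minEnclosingCircle(c),cv2.boundingRect(c))
```

```text
1.65 [0.5921 0.2014 0.2404] [-0.003 -0.009 -0.012 -0.001  0.002  0.   ] [[0.9855, -0.1698, -0.0011], [-0.1698, -0.9855, -0.0], [-0.0011, 0.0002, -1.0]] -9.776808597023916
(178, 103, 0.084) [176.7 119.6] 1 [2.8] [0.5082 0.2895 0.084 ]
(445, 57, 0.084) [448.7  77. ] 1 [3.2] [0.692  0.2851 0.084 ]
(253, 426, 0.084) [244.3 426.9] 1 [13.2] [0.5    0.0418 0.084 ]
(200, 119, 0.094) [199.  136.4] 1 [3.7] [0.5232 0.276  0.094 ]
(424, 77, 0.094) [426.9  97.3] 1 [3.1] [0.6741 0.2747 0.094 ]
(269, 416, 0.094) [263.1 425.8] 1 [9.5] [0.5186 0.0478 0.094 ]
(453, 390, 0.094) [462.9 408. ] 1 [18.3] [0.6782 0.0374 0.094 ]
(331, 189, 0.146) [331.2 212.1] 1 [4.] [0.6015 0.2214 0.146 ]
(331, 251, 0.146) [329.6 272.8] 1 [19.5] [0.5946 0.1855 0.146 ]
(311.9, 154.2, 0.102) [312.4 174. ] 1 [2.9] [0.5931 0.2398 0.102 ]
(370, 144.6, 0.102) [371.4 164.8] 1 [2.8] [0.6321 0.2391 0.102 ]
(385, 148.8, 0.094) [386.5 169.4] 1 [4.4] [0.6425 0.2335 0.094 ]
(390, 183.5, 0.094) [391.1 204.2] 1 [2.6] [0.6426 0.2093 0.094 ]
(401.5, 280.4, 0.094) [401.5 301.5] 1 [2.3] [0.6411 0.1362 0.094 ]
(408, 329.2, 0.094) [407.5 350.6] 1 [3.1] [0.6408 0.0954 0.094 ]
(321, 144, 0.102) [321.5 163.9] 1 [2.7] [0.6001 0.2452 0.102 ]
(357.7, 138, 0.102) [358.9 158.3] 1 [3.3] [0.6247 0.2446 0.102 ]
(396.5, 154, 0.102) [398.  174.9] 1 [5.3] [0.6485 0.2296 0.102 ]
(399.5, 175.5, 0.102) [400.8 196.5] 1 [3.2] [0.6486 0.2151 0.102 ]
(412.5, 291, 0.102) [412.5 312.6] 1 [2.7] [0.6468 0.13   0.102 ]
(416.5, 321, 0.102) [416.1 342.7] 1 [3.5] [0.6467 0.1055 0.102 ]
cup ((58.621952056884766, 77.67073059082031), 33.7134895324707) (26, 45, 67, 66)
```

Settled fit: corner at about (0.642, 0.238), yaw about −0.8°, bed checks within 2–4 mm of 150×240. The lifter grip is at (0.598, 0.202), with its plane along the jaws. Now I'll descend and grip.

Call:
drive_tool([
  {"claw": 85, "slide": [5.8, -1, 40], "rotation": [0, 0, 0.5]},
  {"claw": 85, "slide": [0, 0, 40], "rotation": [0, 0, 0.5]},
  {"claw": 85, "slide": [0, 0, 30], "rotation": [0, 0, 0]},
  {"claw": 85, "slide": [0, 0, 10], "rotation": [0, 0, 0]},
  {"claw": 40, "slide": [0, 0, 0], "rotation": [0, 0, 0]},
], newtons=30)

```text
time: 2.12
ee_pos: [0.5964, 0.2001, 0.1171]
tool_rot: [3.125, -0.297, -0.011]
force: [-0.1, 0.4, 0.0]
gripper_width: 0.882
```

Call:
drive_tool([
  {"claw": 0, "slide": [0, 0, 0], "rotation": [0, 0, 0]},
  {"claw": 0, "slide": [0, 0, 0], "rotation": [0, 0, 0]},
  {"claw": 0, "slide": [0, 0, 0], "rotation": [0, 0, 0]},
  {"claw": 0, "slide": [0, 0, 0], "rotation": [0, 0, 0]},
  {"claw": 0, "slide": [0, 0, 0], "rotation": [0, 0, 0]},
])

```text
time: 2.53
ee_pos: [0.5999, 0.2003, 0.1228]
tool_rot: [-3.126, 0.299, -0.005]
force: [0.0, 0.2, 2.3]
gripper_width: 0.14
```

Call:
drive_tool([
  {"claw": 0, "slide": [0, 0, 0], "rotation": [0, 0, 0]},
  {"claw": 0, "slide": [0, 0, 0], "rotation": [0, 0, 0]},
  {"claw": 0, "slide": [0, 0, 0], "rotation": [0, 0, 0]},
])

```text
time: 2.78
ee_pos: [0.6001, 0.2003, 0.1229]
tool_rot: [-3.126, 0.299, -0.005]
force: [0.4, -0.4, 6.3]
gripper_width: 0.137
```

```bash
python3 -c "
from plan import *
s,t,r=pose();a=plan([t[0],t[1],.21],-11,0,30)
a=plan([.6076,-.350,.20],-11,0,40,(s,a[1],r))"
```

```text
[{"claw":0,"slide":[0.1, -0.0, -29.0],"rotation":[0,0,0.03]},{"claw":0,"slide":[0.1, -0.0, -29.0],"rotation":[0,0,0.03]},{"claw":0,"slide":[0.1, -0.0, -29.0],"rotation":[0,0,0.03]}]
[{"claw":0,"slide":[8.0, 38.5, 0.7],"rotation":[0,0,0.01]},{"claw":0,"slide":[8.0, 38.5, 0.7],"rotation":[0,0,0.01]},{"claw":0,"slide":[8.0, 38.5, 0.7],"rotation":[0,0,0.01]},{"claw":0,"slide":[8.0, 38.5, 0.7],"rotation":[0,0,0.01]},{"claw":0,"slide":[8.0, 38.5, 0.7],"rotation":[0,0,0.01]}]
[{"claw":0,"slide":[8.0, 38.5, 0.7],"rotation":[0,0,0.01]},{"claw":0,"slide":[8.0, 38.5, 0.7],"rotation":[0,0,0.01]},{"claw":0,"slide":[8.0, 38.5, 0.7],"rotation":[0,0,0.01]},{"claw":0,"slide":[8.0, 38.5, 0.7],"rotation":[0,0,0.01]},{"claw":0,"slide":[8.0, 38.5, 0.7],"rotation":[0,0,0.01]}]
[{"claw":0,"slide":[8.0, 38.5, 0.7],"rotation":[0,0,0.01]},{"claw":0,"slide":[8.0, 38.5, 0.7],"rotation":[0,0,0.01]},{"claw":0,"slide":[8.0, 38.5, 0.7],"rotation":[0,0,0.01]},{"claw":0,"slide":[8.0, 38.5, 0.7],"rotation":[0,0,0.01]}]
```

Call:
drive_tool([
  {"claw": 0, "slide": [0, 0, -10], "rotation": [0, 0, 0]},
  {"claw": 0, "slide": [0, 0, -25], "rotation": [0, 0, 0]},
  {"claw": 0, "slide": [0, 0, -30], "rotation": [0, 0, 0]},
  {"claw": 0, "slide": [2, 10, -20], "rotation": [0, 0, 0]},
  {"claw": 0, "slide": [5, 24, 0], "rotation": [0, 0, 0]},
], newtons=40)

```text
time: 3.2
ee_pos: [0.6013, 0.168, 0.2122]
tool_rot: [-3.123, 0.292, -0.015]
force: [0.4, -0.7, -0.1]
gripper_width: 0.131
```

Call:
drive_tool([
  {"claw": 0, "slide": [7, 34, 0], "rotation": [0, 0, 0]},
  {"claw": 0, "slide": [8, 38, 0], "rotation": [0, 0, 0]},
  {"claw": 0, "slide": [8, 38, 0], "rotation": [0, 0, 0]},
  {"claw": 0, "slide": [8, 38, 0], "rotation": [0, 0, 0]},
  {"claw": 0, "slide": [8, 38, 0], "rotation": [0, 0, 0]},
])

```text
time: 3.62
ee_pos: [0.6019, -0.0263, 0.2056]
tool_rot: [-3.127, 0.298, 0.002]
force: [0.5, -0.1, -0.4]
gripper_width: 0.129
```

Call:
drive_tool([
  {"claw": 0, "slide": [8, 38, 0], "rotation": [0, 0, 0]},
  {"claw": 0, "slide": [8, 38, 0], "rotation": [0, 0, 0]},
  {"claw": 0, "slide": [8, 38, 0], "rotation": [0, 0, 0]},
  {"claw": 0, "slide": [8, 38, 0], "rotation": [0, 0, 0]},
  {"claw": 0, "slide": [8, 38, 0], "rotation": [0, 0, 0]},
])

```text
time: 4.03
ee_pos: [0.6052, -0.2205, 0.2056]
tool_rot: [-3.127, 0.299, 0.002]
force: [1.0, 0.0, -1.1]
gripper_width: 0.13
```

Call:
drive_tool([
  {"claw": 0, "slide": [8, 38, 0], "rotation": [0, 0, 0]},
  {"claw": 0, "slide": [8, 38, 0], "rotation": [0, 0, 0]},
  {"claw": 0, "slide": [4, 20, 0], "rotation": [0, 0, 0]},
  {"claw": 0, "slide": [0, 0, 0], "rotation": [0, 0, 0]},
  {"claw": 0, "slide": [0, 0, 0], "rotation": [0, 0, 0]},
])

```text
time: 4.45
ee_pos: [0.6066, -0.318, 0.2046]
tool_rot: [-3.125, 0.302, 0.003]
force: [0.7, 1.3, -1.3]
gripper_width: 0.134
```

Run:
```python
from h import *
s,t,r=pose();print(s['time'],t.round(4),s['force'].round(1),s['gripper_width'])
a=snap('wrist','w3.png');b=snap('top','t3.png')
cv2.imwrite('pics/m3.png',np.hstack([cv2.resize(a,(400,300)),cv2.resize(b[120:345,280:580],(400,300))]))
```

```text
4.45 [ 0.6066 -0.318   0.2046] [ 0.7  1.3 -1.3] 0.13366768401081772
```

View pics/m3.png

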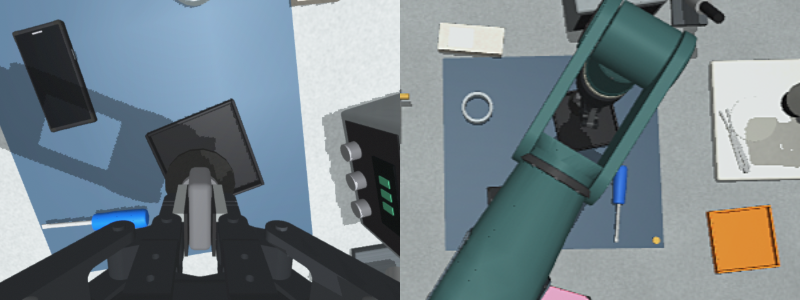

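The picture shows the lifter held upright at (200,200). The black tray has corners at (147,134), (233,97) and (263,183).

Run:
```python
from plan import *
s,t,r=pose();print(t.round(4))
for u,v in((147,134),(233,97),(263,183)):print(at('wrist',u*1.6,v*1.6,.018).round(4))
a,c=at('wrist',235.2,214.4,.018),at('wrist',420.8,292.8,.018);print((a+c)/2)
C=(a+c)/2; C=np.array([C[0],C[1],t[2]]); print('tool delta mm',(r.T@(C-t)*1000).round(1))
```

```text
[ 0.6073 -0.3158  0.2055]
[ 0.5408 -0.3019  0.018 ]
[ 0.6551 -0.277   0.018 ]
[ 0.6769 -0.3958  0.018 ]
[ 0.60885398 -0.34888383  0.018     ]
tool delta mm [ 7.8 32.1 -0. ]
```

Call:
drive_tool([
  {"claw": 0, "slide": [8, 33, 0], "rotation": [0, 0, 0]},
  {"claw": 0, "slide": [0, 0, 38], "rotation": [0, 0, 0]},
  {"claw": 0, "slide": [0, 0, 40], "rotation": [0, 0, 0]},
  {"claw": 0, "slide": [0, 0, 40], "rotation": [0, 0, 0]},
  {"claw": 0, "slide": [0, 0, 30], "rotation": [0, 0, 0]},
])

```text
time: 4.97
ee_pos: [0.6081, -0.3479, 0.0544]
tool_rot: [-3.125, 0.295, 0.005]
force: [-0.1, -0.1, -1.3]
gripper_width: 0.132
```

Call:
drive_tool([
  {"claw": 0, "slide": [0, 0, 10], "rotation": [0, 0, 0]},
  {"claw": 0, "slide": [0, 0, 4], "rotation": [0, 0, 0]},
  {"claw": 0, "slide": [0, 0, 0], "rotation": [0, 0, 0]},
  {"claw": 0, "slide": [0, 0, 0], "rotation": [0, 0, 0]},
])

```text
time: 5.3
ee_pos: [0.6108, -0.3511, 0.0472]
tool_rot: [3.125, -0.297, 0.007]
force: [0.8, 0.1, 0.4]
gripper_width: 0.13
```

Call:
drive_tool([
  {"claw": 0, "slide": [0, 0, 3], "rotation": [0, 0, 0]},
  {"claw": 0, "slide": [0, 0, 0], "rotation": [0, 0, 0]},
  {"claw": 0, "slide": [0, 0, 0], "rotation": [0, 0, 0]},
])

```text
time: 5.55
ee_pos: [0.6097, -0.3513, 0.0427]
tool_rot: [3.126, -0.299, 0.004]
force: [-0.5, 0.0, -0.4]
gripper_width: 0.129
```

Run:
```python
from h import *
s,t,r=pose();print(s['time'],t.round(4),s['force'].round(1))
b=snap('scene','s4.png');a=snap('wrist','w4.png')
cv2.imwrite('pics/m4.png',np.hstack([cv2.resize(a,(400,300)),cv2.resize(b[230:390,180:393],(400,300))]))
```

```text
5.55 [ 0.6097 -0.3513  0.0427] [-0.5  0.  -0.4]
```

View pics/m4.png

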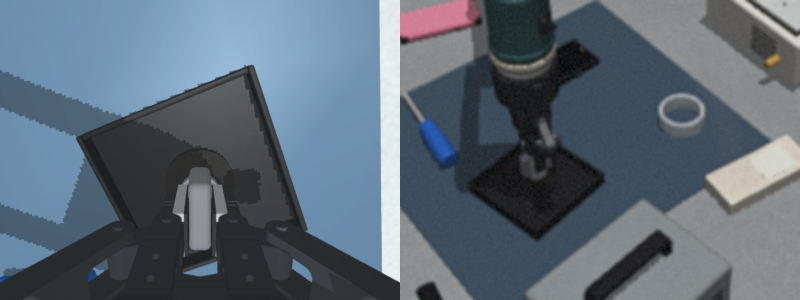

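The lifter is inside the black tray and centred, with no contact yet. I'll lower it the last few mm.

Call:
drive_tool([
  {"claw": 0, "slide": [0, 0, 3], "rotation": [0, 0, 0]},
  {"claw": 0, "slide": [0, 0, 2], "rotation": [0, 0, 0]},
  {"claw": 0, "slide": [0, 0, 1], "rotation": [0, 0, 0]},
  {"claw": 0, "slide": [0, 0, 0], "rotation": [0, 0, 0]},
  {"claw": 0, "slide": [0, 0, 0], "rotation": [0, 0, 0]},
])

```text
time: 6.07
ee_pos: [0.6089, -0.3509, 0.035]
tool_rot: [3.127, -0.299, 0.0]
force: [-1.2, -0.3, 2.1]
gripper_width: 0.132
```

Call:
drive_tool([
  {"claw": 20, "slide": [0, 0, 0], "rotation": [0, 0, 0]},
  {"claw": 35, "slide": [0, 0, 0], "rotation": [0, 0, 0]},
  {"claw": 45, "slide": [0, 0, 0], "rotation": [0, 0, 0]},
  {"claw": 45, "slide": [0, 0, 0], "rotation": [0, 0, 0]},
  {"claw": 45, "slide": [0, 0, 0], "rotation": [0, 0, 0]},
])

```text
time: 6.48
ee_pos: [0.6089, -0.3507, 0.0346]
tool_rot: [-3.127, 0.299, 0.0]
force: [0.1, 1.0, 0.0]
gripper_width: 0.529
```

Call:
drive_tool([
  {"claw": 45, "slide": [0, 0, -10], "rotation": [0, 0, 0]},
  {"claw": 45, "slide": [0, 0, -25], "rotation": [0, 0, 0]},
  {"claw": 45, "slide": [0, 0, -40], "rotation": [0, 0, 0]},
  {"claw": 60, "slide": [0, 0, -40], "rotation": [0, 0, 0]},
  {"claw": 85, "slide": [0, 0, -30], "rotation": [0, 0, 0]},
])

```text
time: 6.9
ee_pos: [0.6095, -0.3511, 0.1847]
tool_rot: [3.125, -0.298, 0.006]
force: [1.0, -0.8, 0.4]
gripper_width: 0.795
```

```bash
python3 -c "
from plan import *
s,t,r=pose();print(s['gripper_width'],t);plan([.447,-.218,.18],3,85,36)"
```

```text
0.7951960092836429 [ 0.6095331  -0.35109968  0.1847086 ]
[{"claw":85,"slide":[-30.8, -16.7, 0.6],"rotation":[0,0,-2.32]},{"claw":85,"slide":[-30.1, -17.9, 0.6],"rotation":[0,0,-2.32]},{"claw":85,"slide":[-29.4, -19.1, 0.6],"rotation":[0,0,-2.32]},{"claw":85,"slide":[-28.6, -20.3, 0.6],"rotation":[0,0,-2.32]},{"claw":85,"slide":[-27.7, -21.4, 0.6],"rotation":[0,0,-2.32]}]
[{"claw":85,"slide":[-26.8, -22.5, 0.6],"rotation":[0,0,-2.32]}]
```

Call:
drive_tool([
  {"claw": 85, "slide": [-30.8, -16.7, 0], "rotation": [0, 0, -2.3]},
  {"claw": 85, "slide": [-30.1, -17.9, 0], "rotation": [0, 0, -2.3]},
  {"claw": 85, "slide": [-29.4, -19.1, 0], "rotation": [0, 0, -2.3]},
  {"claw": 85, "slide": [-28.6, -20.3, 0], "rotation": [0, 0, -2.3]},
  {"claw": 85, "slide": [-27.7, -21.4, 0], "rotation": [0, 0, -2.3]},
])

```text
time: 7.32
ee_pos: [0.4723, -0.2387, 0.1806]
tool_rot: [3.141, 0.019, 0.002]
force: [0.1, -0.3, -1.0]
gripper_width: 1.001
```

Call:
drive_tool([
  {"claw": 85, "slide": [-26.8, -22.5, 0], "rotation": [0, 0, -2.3]},
  {"claw": 85, "slide": [0, 0, 0], "rotation": [0, 0, 0]},
  {"claw": 85, "slide": [0, 0, 0], "rotation": [0, 0, 0]},
  {"claw": 85, "slide": [0, 0, 0], "rotation": [0, 0, 0]},
  {"claw": 85, "slide": [0, 0, 0], "rotation": [0, 0, 0]},
])

```text
time: 7.73
ee_pos: [0.4476, -0.2183, 0.1808]
tool_rot: [3.139, 0.078, 0.003]
force: [-0.9, -0.8, 0.3]
gripper_width: 0.995
```

Run:
```python
from h import *
s,t,r=pose();print(s['time'],t.round(4),s['dq'].round(3),np.degrees(np.arctan2(r[1,0],r[0,0])).round(2))
a=snap('wrist','w5.png');b=snap('top','t5.png')
cv2.imwrite('pics/m5.png',np.hstack([cv2.resize(a,(480,360)),cv2.resize(b[160:310,340:480],(320,360))]))
```

```text
7.7333 [ 0.4476 -0.2183  0.1808] [-0.004  0.018 -0.005  0.001  0.004 -0.   ] 2.86
```

View pics/m5.png

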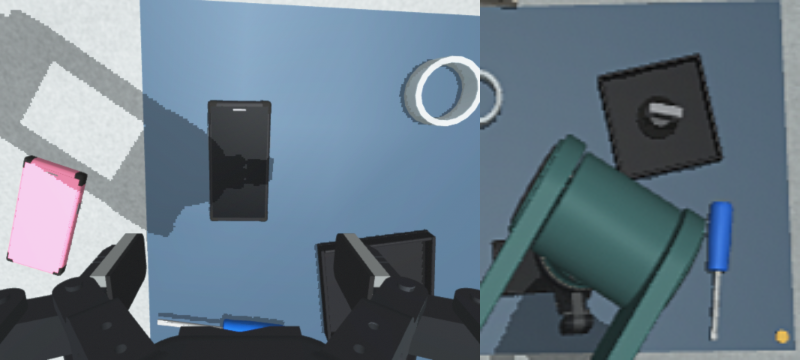

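The lifter stands upright in the tray, at (657,117) in the right half. The phone is screen up at (209–271, 100–220) in the left half. Next I'll measure it.

Run:
```python
from h import *
im=cv2.imread('pics/w5.png'); s=pose()
x0,y0,x1,y1=262,120,380,305
g=im[y0:y1,x0:x1]; m=(g.max(2)<62).astype(np.uint8); m=cv2.morphologyEx(m,cv2.MORPH_OPEN,np.ones((5,5)))
c=max(cv2.findContours(m,0,1)[0],key=cv2.contourArea); 
bx=cv2.boxPoints(cv2.minAreaRect(c))+[x0,y0]
for z in(.015,):
    P=np.array([at('wrist',u,v,z) for u,v in bx]);e=P[1]-P[0];f=P[2]-P[1]
    print(bx.round(1).tolist(),P.mean(0).round(4),*[(np.linalg.norm(k).round(4),np.degrees(np.arctan2(k[1],k[0])).round(1)) for k in(e,f)])
C=P.mean(0);C[2]=s[1][2];print('tool delta',(s[2].T@(C-s[1])*1000).round(1))
```

```text
[[279.0, 290.0], [279.0, 184.0], [358.0, 184.0], [358.0, 290.0]] [ 0.4468 -0.2314  0.015 ] (np.float64(0.0823), np.float64(91.4)) (np.float64(0.0573), np.float64(2.8))
tool delta [-1.4 13.1  0. ]
```

Run:
```python
from h import *
s=pose();k=4/3
P=np.array([at('wrist',u*k,v*k,.015) for u,v in((208.5,101),(271,101.5),(268.5,220.5),(210,220.5))])
print(P.round(4).tolist(),P.mean(0).round(4)); 
for i in range(4):
    e=P[(i+1)%4]-P[i];print(np.linalg.norm(e).round(4),np.degrees(np.arctan2(e[1],e[0])).round(1))
C=P.mean(0);C[2]=s[1][2];print('tool delta',(s[2].T@(C-s[1])*1000).round(1))
```

```text
[[0.4146, -0.1572, 0.015], [0.4731, -0.1547, 0.015], [0.4797, -0.2743, 0.015], [0.419, -0.2773, 0.015]] [ 0.4466 -0.2159  0.015 ]
0.0586 2.4
0.1198 -86.9
0.0608 -177.2
0.1202 92.1
tool delta [-0.7 -2.4 -0. ]
```

Call:
drive_tool([
  {"claw": 72, "slide": [-0.7, -2, 36], "rotation": [0, 0, 0]},
  {"claw": 72, "slide": [0, 0, 40], "rotation": [0, 0, 0]},
  {"claw": 72, "slide": [0, 0, 40], "rotation": [0, 0, 0]},
  {"claw": 72, "slide": [0, 0, 30], "rotation": [0, 0, 0]},
  {"claw": 72, "slide": [0, 0, 15], "rotation": [0, 0, 0]},
])

```text
time: 8.25
ee_pos: [0.4434, -0.2142, 0.0137]
tool_rot: [-3.136, -0.078, 0.011]
force: [-1.2, -0.2, 0.2]
gripper_width: 0.843
```

Call:
drive_tool([
  {"claw": 72, "slide": [0, 0, 4], "rotation": [0, 0, 0]},
  {"claw": 72, "slide": [0, 0, 2], "rotation": [0, 0, 0]},
  {"claw": 72, "slide": [0, 0, 0], "rotation": [0, 0, 0]},
  {"claw": 72, "slide": [0, 0, 0], "rotation": [0, 0, 0]},
  {"claw": 72, "slide": [0, 0, 0], "rotation": [0, 0, 0]},
])

```text
time: 8.67
ee_pos: [0.4471, -0.2164, 0.0148]
tool_rot: [3.138, 0.079, 0.005]
force: [0.2, -0.3, 0.5]
gripper_width: 0.844
```

Run:
```python
from h import *
s,t,r=pose();print(s['time'],t.round(4),s['force'].round(1),s['gripper_width'],robot.hold_point_z)
a=snap('wrist','w6.png');cv2.imwrite('pics/m6.png',a[60:480])
```

```text
8.6667 [ 0.4471 -0.2164  0.0148] [ 0.2 -0.3  0.5] 0.8438073873112917 0.0187
```

View pics/m6.png

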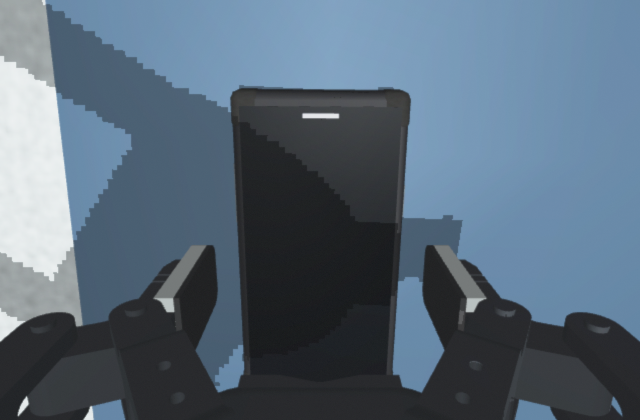

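The fingers straddle the phone evenly (gaps 217→243 and 397→424). The tips sit about 6 mm behind the TCP at this opening, so the TCP has to go to about z=0.001.

Call:
drive_tool([
  {"claw": 72, "slide": [0, 0, 6], "rotation": [0, 0, 0]},
  {"claw": 72, "slide": [0, 0, 4], "rotation": [0, 0, 0]},
  {"claw": 72, "slide": [0, 0, 3], "rotation": [0, 0, 0]},
  {"claw": 72, "slide": [0, 0, 0], "rotation": [0, 0, 0]},
  {"claw": 72, "slide": [0, 0, 0], "rotation": [0, 0, 0]},
])

```text
time: 9.13
ee_pos: [0.4453, -0.2152, -0.0007]
tool_rot: [-3.14, -0.079, 0.001]
force: [-0.2, 0.4, 0.9]
gripper_width: 0.839
```

Call:
drive_tool([
  {"claw": 50, "slide": [0, 0, 0], "rotation": [0, 0, 0]},
  {"claw": 40, "slide": [0, 0, 0], "rotation": [0, 0, 0]},
  {"claw": 40, "slide": [0, 0, 0], "rotation": [0, 0, 0]},
  {"claw": 40, "slide": [0, 0, 0], "rotation": [0, 0, 0]},
  {"claw": 40, "slide": [0, 0, 0], "rotation": [0, 0, 0]},
], newtons=40)

```text
time: 9.55
ee_pos: [0.446, -0.2156, 0.0002]
tool_rot: [3.14, 0.079, 0.001]
force: [1.6, -0.0, 2.1]
gripper_width: 0.689
```

Call:
drive_tool([
  {"claw": 40, "slide": [0, 0, -5], "rotation": [0, 0, 0]},
  {"claw": 40, "slide": [0, 0, -15], "rotation": [0, 0, 0]},
  {"claw": 40, "slide": [0, 0, -30], "rotation": [0, 0, 0]},
  {"claw": 40, "slide": [0, 0, -38], "rotation": [0, 0, 0]},
  {"claw": 40, "slide": [0, 0, -38], "rotation": [0, 0, 0]},
], newtons=60)

```text
time: 9.97
ee_pos: [0.4441, -0.2145, 0.1255]
tool_rot: [-3.138, -0.079, 0.006]
force: [1.5, -0.4, -1.4]
gripper_width: 0.682
```

Call:
drive_tool([
  {"claw": 40, "slide": [0, 0, -38], "rotation": [0, 0, 0]},
  {"claw": 40, "slide": [0, 0, -10], "rotation": [0, 0, 0]},
  {"claw": 40, "slide": [0, 0, 0], "rotation": [0, 0, 0]},
  {"claw": 40, "slide": [0, 0, 0], "rotation": [0, 0, 0]},
])

```text
time: 10.3
ee_pos: [0.4452, -0.2151, 0.1729]
tool_rot: [-3.14, -0.079, 0.002]
force: [0.1, -0.0, -2.9]
gripper_width: 0.682
```

```bash
python3 -c "
from plan import *
s,t,r=pose();print(s['gripper_width'],s['force'].round(1),t,np.degrees(np.arctan2(r[1,0],r[0,0])));snap('wrist','w7.png');plan([.601,.165,t[2]],-.8,40,38)"
```

```text
0.6821766211090685 [ 0.1 -0.  -2.9] [ 0.44519745 -0.21513698  0.17286538] 2.8852359280744637
[{"claw":40,"slide":[16.0, -33.8, -0.1],"rotation":[0,0,0.34]},{"claw":40,"slide":[15.8, -33.8, -0.1],"rotation":[0,0,0.34]},{"claw":40,"slide":[15.6, -33.9, -0.1],"rotation":[0,0,0.34]},{"claw":40,"slide":[15.4, -34.0, -0.1],"rotation":[0,0,0.34]},{"claw":40,"slide":[15.2, -34.1, -0.1],"rotation":[0,0,0.34]}]
[{"claw":40,"slide":[15.0, -34.2, -0.1],"rotation":[0,0,0.34]},{"claw":40,"slide":[14.8, -34.3, -0.1],"rotation":[0,0,0.34]},{"claw":40,"slide":[14.6, -34.4, -0.1],"rotation":[0,0,0.34]},{"claw":40,"slide":[14.4, -34.5, -0.1],"rotation":[0,0,0.34]},{"claw":40,"slide":[14.2, -34.5, -0.1],"rotation":[0,0,0.34]}]
[{"claw":40,"slide":[14.0, -34.6, -0.1],"rotation":[0,0,0.34]}]
```

Call:
drive_tool([
  {"claw": 40, "slide": [8, -17, 0], "rotation": [0, 0, 0]},
  {"claw": 40, "slide": [16, -34, 0], "rotation": [0, 0, 0.4]},
  {"claw": 40, "slide": [15.6, -34, 0], "rotation": [0, 0, 0.4]},
  {"claw": 40, "slide": [15.4, -34, 0], "rotation": [0, 0, 0.4]},
  {"claw": 40, "slide": [15.2, -34, 0], "rotation": [0, 0, 0.4]},
])

```text
time: 10.77
ee_pos: [0.508, -0.0578, 0.1698]
tool_rot: [-3.14, -0.033, 0.011]
force: [1.0, 0.6, -1.4]
gripper_width: 0.681
```

Call:
drive_tool([
  {"claw": 40, "slide": [15, -34, 0], "rotation": [0, 0, 0.4]},
  {"claw": 40, "slide": [14.8, -34.3, 0], "rotation": [0, 0, 0.4]},
  {"claw": 40, "slide": [14.6, -34.4, 0], "rotation": [0, 0, 0.4]},
  {"claw": 40, "slide": [14.4, -34.5, 0], "rotation": [0, 0, 0.4]},
  {"claw": 40, "slide": [14.2, -34.5, 0], "rotation": [0, 0, 0.4]},
])

```text
time: 11.18
ee_pos: [0.5795, 0.1144, 0.1694]
tool_rot: [3.141, -0.02, -0.012]
force: [1.1, -1.1, -2.3]
gripper_width: 0.684
```

Call:
drive_tool([
  {"claw": 40, "slide": [14, -34.6, 0], "rotation": [0, 0, 0]},
  {"claw": 40, "slide": [7, -17, 0], "rotation": [0, 0, 0]},
  {"claw": 40, "slide": [0, 0, 0], "rotation": [0, 0, 0]},
  {"claw": 40, "slide": [0, 0, 0], "rotation": [0, 0, 0]},
  {"claw": 40, "slide": [0, 0, 0], "rotation": [0, 0, 0]},
])

```text
time: 11.6
ee_pos: [0.6013, 0.1632, 0.1707]
tool_rot: [3.14, -0.02, -0.009]
force: [0.1, -1.1, -1.7]
gripper_width: 0.68
```

Run:
```python
from h import *
s,t,r=pose();print(s['time'],t.round(4),s['dq'].round(3),s['force'].round(1),s['gripper_width'],np.degrees(np.arctan2(r[1,0],r[0,0])).round(2),r[:,2].round(4))
a=snap('wrist','w8.png');cv2.imwrite('pics/m8.png',a)
```

```text
11.6 [0.6013 0.1632 0.1707] [-0.018 -0.023 -0.006  0.002  0.     0.001] [ 0.1 -1.1 -1.7] 0.6801180464037382 -0.73 [-0.0055 -0.0016 -1.    ]
```

View pics/m8.png

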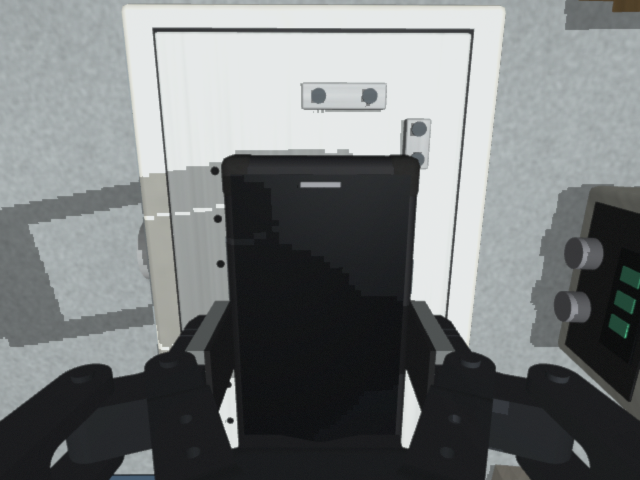

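Run:
```python
from h import *
s=pose();print(s[1].round(4))
f=lambda u,v,z:print((u,v,z),at('wrist',u,v,z,s).round(4))
for a in((301,109,.102),(386,110,.102),(401,121,.094),(403,167,.094),(154,30,.094),(472,30,.094),(447,315,.094),(180,340,.094),(224,156,.173),(418,157,.173),(225,170,.186),(416,170,.186),(243,440,.186),(399,440,.186)):f(*a)
```

```text
[0.6016 0.1628 0.1716]
(301, 109, 0.102) [0.5929 0.2393 0.102 ]
(386, 110, 0.102) [0.6334 0.2382 0.102 ]
(401, 121, 0.094) [0.6422 0.2332 0.094 ]
(403, 167, 0.094) [0.6441 0.2105 0.094 ]
(154, 30, 0.094) [0.5239 0.2761 0.094 ]
(472, 30, 0.094) [0.6741 0.2739 0.094 ]
(447, 315, 0.094) [0.6722 0.1275 0.094 ]
(180, 340, 0.094) [0.5195 0.1136 0.094 ]
(224, 156, 0.173) [0.5706 0.2224 0.173 ]
(418, 157, 0.173) [0.634  0.2212 0.173 ]
(225, 170, 0.186) [0.5735 0.2191 0.186 ]
(416, 170, 0.186) [0.6307 0.2184 0.186 ]
(243, 440, 0.186) [0.5729 0.1225 0.186 ]
(399, 440, 0.186) [0.6292 0.122  0.186 ]
```

Everything agrees: the end stop is at y=0.2385, the long stop at x=0.643, and the phone is square to the tool. I'll lower it short of both stops, then feel for the bed.

Call:
drive_tool([
  {"claw": 40, "slide": [1.5, -4, 20], "rotation": [0, 0, 0]},
  {"claw": 40, "slide": [0, 0, 30], "rotation": [0, 0, 0]},
  {"claw": 40, "slide": [0, 0, 18], "rotation": [0, 0, 0]},
  {"claw": 40, "slide": [0, 0, 4], "rotation": [0, 0, 0]},
  {"claw": 40, "slide": [0, 0, 0], "rotation": [0, 0, 0]},
])

```text
time: 12.07
ee_pos: [0.6025, 0.1664, 0.0993]
tool_rot: [3.14, -0.022, -0.008]
force: [-0.1, -0.2, -1.6]
gripper_width: 0.682
```

Call:
drive_tool([
  {"claw": 40, "slide": [0, 0, 0], "rotation": [0, 0, 0]},
  {"claw": 40, "slide": [0, 0, 2], "rotation": [0, 0, 0]},
  {"claw": 40, "slide": [0, 0, 1], "rotation": [0, 0, 0]},
  {"claw": 40, "slide": [0, 0, 0], "rotation": [0, 0, 0]},
  {"claw": 40, "slide": [0, 0, 0], "rotation": [0, 0, 0]},
])

```text
time: 12.48
ee_pos: [0.6047, 0.1681, 0.0998]
tool_rot: [-3.141, 0.02, -0.003]
force: [-0.4, 0.3, -1.2]
gripper_width: 0.681
```

Call:
drive_tool([
  {"claw": 40, "slide": [0, 0, 2], "rotation": [0, 0, 0]},
  {"claw": 40, "slide": [0, 0, 1], "rotation": [0, 0, 0]},
  {"claw": 40, "slide": [0, 0, 1], "rotation": [0, 0, 0]},
  {"claw": 40, "slide": [0, 0, 0], "rotation": [0, 0, 0]},
  {"claw": 40, "slide": [0, 0, 0], "rotation": [0, 0, 0]},
])

```text
time: 12.9
ee_pos: [0.6041, 0.168, 0.0946]
tool_rot: [-3.142, 0.02, 0.001]
force: [0.4, 0.4, -1.6]
gripper_width: 0.678
```

Call:
drive_tool([
  {"claw": 40, "slide": [0, 0, 1], "rotation": [0, 0, 0]},
  {"claw": 40, "slide": [0, 0, 1], "rotation": [0, 0, 0]},
  {"claw": 40, "slide": [0, 0, 0], "rotation": [0, 0, 0]},
  {"claw": 40, "slide": [0, 0, 0], "rotation": [0, 0, 0]},
])

```text
time: 13.23
ee_pos: [0.6042, 0.168, 0.0927]
tool_rot: [-3.141, 0.019, 0.0]
force: [0.4, -0.0, -1.3]
gripper_width: 0.682
```

Call:
drive_tool([
  {"claw": 40, "slide": [0, 0, 0.5], "rotation": [0, 0, 0]},
  {"claw": 40, "slide": [0, 0, 0], "rotation": [0, 0, 0]},
  {"claw": 40, "slide": [0, 0, 0], "rotation": [0, 0, 0]},
])

```text
time: 13.48
ee_pos: [0.6043, 0.168, 0.0924]
tool_rot: [-3.141, 0.02, -0.0]
force: [0.5, 0.2, -1.7]
gripper_width: 0.679
```

Call:
drive_tool([
  {"claw": 40, "slide": [0, 0, 0.7], "rotation": [0, 0, 0]},
  {"claw": 40, "slide": [0, 0, 0], "rotation": [0, 0, 0]},
  {"claw": 40, "slide": [0, 0, 0], "rotation": [0, 0, 0]},
])

```text
time: 13.73
ee_pos: [0.6044, 0.168, 0.0924]
tool_rot: [-3.141, 0.019, -0.001]
force: [-1.6, -0.5, 2.6]
gripper_width: 0.685
```

Call:
drive_tool([
  {"claw": 40, "slide": [0, 0, 0.7], "rotation": [0, 0, 0]},
  {"claw": 40, "slide": [0, 0, 0], "rotation": [0, 0, 0]},
  {"claw": 40, "slide": [0, 0, 0], "rotation": [0, 0, 0]},
])

```text
time: 13.98
ee_pos: [0.6044, 0.168, 0.0924]
tool_rot: [-3.141, 0.02, -0.001]
force: [-3.2, -0.9, 5.4]
gripper_width: 0.681
```

Call:
drive_tool([
  {"claw": 40, "slide": [0, 0, -0.6], "rotation": [0, 0, 0]},
  {"claw": 40, "slide": [3, -3, 0], "rotation": [0, 0, 0]},
  {"claw": 40, "slide": [2.5, -3, 0], "rotation": [0, 0, 0]},
  {"claw": 40, "slide": [0, 0, 0], "rotation": [0, 0, 0]},
  {"claw": 40, "slide": [0, 0, 0], "rotation": [0, 0, 0]},
])

```text
time: 14.4
ee_pos: [0.6109, 0.1743, 0.0924]
tool_rot: [-3.141, 0.019, -0.004]
force: [-1.1, -0.6, 4.9]
gripper_width: 0.68
```

Call:
drive_tool([
  {"claw": 40, "slide": [0, -1.5, 0], "rotation": [0, 0, 0]},
  {"claw": 40, "slide": [0, -1, 0], "rotation": [0, 0, 0]},
  {"claw": 40, "slide": [0, 0, 0], "rotation": [0, 0, 0]},
  {"claw": 40, "slide": [0, 0, 0], "rotation": [0, 0, 0]},
])

```text
time: 14.73
ee_pos: [0.6112, 0.1763, 0.0924]
tool_rot: [3.141, -0.02, 0.004]
force: [0.0, -1.7, 5.6]
gripper_width: 0.684
```

Call:
drive_tool([
  {"claw": 40, "slide": [0, -1, -0.4], "rotation": [0, 0, 0]},
  {"claw": 40, "slide": [0, 0, 0], "rotation": [0, 0, 0]},
  {"claw": 40, "slide": [0, 0, 0], "rotation": [0, 0, 0]},
])

```text
time: 14.98
ee_pos: [0.6109, 0.1775, 0.0924]
tool_rot: [-3.141, 0.02, -0.004]
force: [2.2, -1.2, 4.5]
gripper_width: 0.68
```

Call:
drive_tool([
  {"claw": 40, "slide": [0, -1, 0], "rotation": [0, 0, 0]},
  {"claw": 40, "slide": [0, 0, 0], "rotation": [0, 0, 0]},
  {"claw": 40, "slide": [0, 0, 0], "rotation": [0, 0, 0]},
])

```text
time: 15.23
ee_pos: [0.6105, 0.1785, 0.0924]
tool_rot: [-3.141, 0.02, -0.003]
force: [2.3, -2.3, 4.8]
gripper_width: 0.679
```

Call:
drive_tool([
  {"claw": 40, "slide": [0, -1, 0], "rotation": [0, 0, 0]},
  {"claw": 40, "slide": [0, 0, 0], "rotation": [0, 0, 0]},
  {"claw": 40, "slide": [0, 0, 0], "rotation": [0, 0, 0]},
])

```text
time: 15.48
ee_pos: [0.6102, 0.1793, 0.0924]
tool_rot: [-3.142, 0.02, -0.002]
force: [0.2, -1.5, 4.9]
gripper_width: 0.683
```

Call:
drive_tool([
  {"claw": 40, "slide": [0, -1, 0], "rotation": [0, 0, 0]},
  {"claw": 40, "slide": [0, 0, 0], "rotation": [0, 0, 0]},
  {"claw": 40, "slide": [0, 0, 0], "rotation": [0, 0, 0]},
])

```text
time: 15.73
ee_pos: [0.6102, 0.1796, 0.0924]
tool_rot: [3.14, -0.02, 0.001]
force: [0.8, -3.4, 5.8]
gripper_width: 0.681
```

Call:
drive_tool([
  {"claw": 40, "slide": [0, -1, 0], "rotation": [0, 0, 0]},
  {"claw": 40, "slide": [0, 0, 0], "rotation": [0, 0, 0]},
  {"claw": 40, "slide": [0, 0, 0], "rotation": [0, 0, 0]},
])

```text
time: 15.98
ee_pos: [0.6102, 0.1796, 0.0924]
tool_rot: [3.138, -0.021, 0.001]
force: [0.4, -5.6, 5.4]
gripper_width: 0.681
```

Run:
```python
from h import *
s,t,r=pose();print(s['force'].round(2),s['wrist_torque'].round(2),t.round(4),np.degrees(np.arctan2(r[1,0],r[0,0])).round(2),r[:,2].round(4))
```

```text
[ 0.42 -5.57  5.4 ] [-0.94  0.04  0.04] [0.6102 0.1796 0.0924] -0.75 [ 5.0e-04 -3.2e-03 -1.0e+00]
```

Call:
drive_tool([
  {"claw": 40, "slide": [1.5, 0, 0], "rotation": [0, 0, 0]},
  {"claw": 40, "slide": [0, 0, 0], "rotation": [0, 0, 0]},
  {"claw": 40, "slide": [0, 0, 0], "rotation": [0, 0, 0]},
])

```text
time: 16.23
ee_pos: [0.6103, 0.1797, 0.0924]
tool_rot: [3.138, -0.02, -0.004]
force: [-3.8, -6.6, 7.6]
gripper_width: 0.683
```

Call:
drive_tool([
  {"claw": 40, "slide": [1.5, 0, 0], "rotation": [0, 0, 0]},
  {"claw": 40, "slide": [0, 0, 0], "rotation": [0, 0, 0]},
  {"claw": 40, "slide": [0, 0, 0], "rotation": [0, 0, 0]},
])

```text
time: 16.48
ee_pos: [0.6113, 0.1796, 0.0924]
tool_rot: [3.138, -0.02, -0.006]
force: [-6.0, -6.7, 8.7]
gripper_width: 0.685
```

Call:
drive_tool([
  {"claw": 40, "slide": [1, 0, 0], "rotation": [0, 0, 0]},
  {"claw": 40, "slide": [0, 0, 0], "rotation": [0, 0, 0]},
  {"claw": 40, "slide": [0, 0, 0], "rotation": [0, 0, 0]},
])

```text
time: 16.73
ee_pos: [0.6121, 0.1796, 0.0924]
tool_rot: [3.138, -0.02, -0.007]
force: [-5.0, -6.6, 10.0]
gripper_width: 0.682
```

```bash
cat > st.py <<'E'
from h import *
s,t,r=pose();print(round(s['time'],2),s['force'].round(2),s['wrist_torque'].round(2),t.round(4),np.degrees(np.arctan2(r[1,0],r[0,0])).round(2),r[:,2].round(4),s['gripper_width'].round(3))
E
python3 st.py
```

```text
Traceback (most recent call last):
  File "st.py", line 2, in <module>
    s,t,r=pose();print(round(s['time'],2),s['force'].round(2),s['wrist_torque'].round(2),t.round(4),np.degrees(np.arctan2(r[1,0],r[0,0])).round(2),r[:,2].round(4),s['gripper_width'].round(3))
                                                                                                                                                                   ^^^^^^^^^^^^^^^^^^^^^^^^
AttributeError: 'float' object has no attribute 'round'
```

Call:
drive_tool([
  {"claw": 40, "slide": [0.8, 0, -0.8], "rotation": [0, 0, 0]},
  {"claw": 40, "slide": [0, 0, 0], "rotation": [0, 0, 0]},
  {"claw": 40, "slide": [0, 0, 0], "rotation": [0, 0, 0]},
])

```text
time: 16.98
ee_pos: [0.6122, 0.1796, 0.0925]
tool_rot: [3.138, -0.02, -0.01]
force: [-6.8, -5.9, 7.6]
gripper_width: 0.682
```

Call:
drive_tool([
  {"claw": 40, "slide": [0.8, 0, 0], "rotation": [0, 0, 0]},
  {"claw": 40, "slide": [0, 0, 0], "rotation": [0, 0, 0]},
  {"claw": 40, "slide": [0, 0, 0], "rotation": [0, 0, 0]},
])

```text
time: 17.23
ee_pos: [0.6123, 0.1796, 0.0926]
tool_rot: [3.138, -0.021, -0.013]
force: [-8.4, -6.7, 8.9]
gripper_width: 0.68
```

Call:
drive_tool([
  {"claw": 40, "slide": [0.8, 0, 0], "rotation": [0, 0, 0]},
  {"claw": 40, "slide": [0, 0, 0], "rotation": [0, 0, 0]},
  {"claw": 40, "slide": [0, 0, 0], "rotation": [0, 0, 0]},
])

```text
time: 17.48
ee_pos: [0.6123, 0.1796, 0.0926]
tool_rot: [3.138, -0.02, -0.015]
force: [-11.2, -7.3, 10.2]
gripper_width: 0.683
```

```bash
sed -i "s/,s\['gripper_width'\].round(3)//" st.py; python3 st.py
```

```text
17.48 [-11.23  -7.32  10.18] [-0.98  1.56 -0.11] [0.6123 0.1796 0.0926] -0.75 [-0.0099 -0.0039 -0.9999]
```

Call:
drive_tool([
  {"claw": 40, "slide": [0, -0.7, 0], "rotation": [0.1, 0.3, 0]},
  {"claw": 40, "slide": [0, -0.6, 0], "rotation": [0.1, 0.3, 0]},
  {"claw": 40, "slide": [0, 0, 0], "rotation": [0, 0, 0]},
  {"claw": 40, "slide": [0, 0, 0], "rotation": [0, 0, 0]},
  {"claw": 40, "slide": [0, 0, 0], "rotation": [0, 0, 0]},
])

```text
time: 17.9
ee_pos: [0.6123, 0.1796, 0.0924]
tool_rot: [3.139, -0.021, 0.0]
force: [-10.3, -9.4, 11.2]
gripper_width: 0.683
```

```bash
python3 st.py
```

```text
17.9 [-10.3   -9.4   11.17] [-1.42  1.75 -0.09] [0.6123 0.1796 0.0924] -0.78 [ 3.0e-04 -2.7e-03 -1.0e+00]
```

Call:
drive_tool([
  {"claw": 40, "slide": [0, 0, -0.6], "rotation": [0, 0, 0]},
  {"claw": 40, "slide": [0.5, -0.6, -0.5], "rotation": [0, 0, 0]},
  {"claw": 40, "slide": [0, -0.6, 0], "rotation": [0.1, 0, 0]},
  {"claw": 40, "slide": [0, 0, 0], "rotation": [0, 0, 0]},
  {"claw": 40, "slide": [0, 0, 0], "rotation": [0, 0, 0]},
])

```text
time: 18.32
ee_pos: [0.6123, 0.1797, 0.0923]
tool_rot: [3.138, -0.022, -0.002]
force: [-11.0, -11.0, 7.8]
gripper_width: 0.683
```

```bash
python3 st.py
```

```text
18.32 [-11.03 -11.02   7.79] [-1.84  1.57  0.02] [0.6123 0.1797 0.0923] -0.79 [-0.0016 -0.0034 -1.    ]
```

Call:
drive_tool([
  {"claw": 40, "slide": [0.4, -0.5, -0.4], "rotation": [0.1, 0, 0]},
  {"claw": 40, "slide": [0, 0, 0], "rotation": [0, 0, 0]},
  {"claw": 40, "slide": [0, 0, 0], "rotation": [0, 0, 0]},
  {"claw": 40, "slide": [0, 0, 0], "rotation": [0, 0, 0]},
  {"claw": 40, "slide": [0, 0, 0], "rotation": [0, 0, 0]},
])

```text
time: 18.73
ee_pos: [0.6123, 0.1797, 0.0924]
tool_rot: [3.139, -0.022, -0.004]
force: [-10.9, -12.5, 8.2]
gripper_width: 0.682
```

Call:
drive_tool([
  {"claw": 40, "slide": [0, 0, 0], "rotation": [0, 0, 0]},
  {"claw": 40, "slide": [0, 0, 0], "rotation": [0, 0, 0]},
  {"claw": 40, "slide": [0, 0, 0], "rotation": [0, 0, 0]},
  {"claw": 40, "slide": [0, 0, 0], "rotation": [0, 0, 0]},
  {"claw": 40, "slide": [0, 0, 0], "rotation": [0, 0, 0]},
])

```text
time: 19.15
ee_pos: [0.6123, 0.1797, 0.0924]
tool_rot: [3.139, -0.022, -0.004]
force: [-11.0, -11.9, 7.6]
gripper_width: 0.685
```

```bash
python3 st.py
python3 - <<'E'
from h import *
a=snap('wrist','w9.png');b=snap('top','t9.png');c=snap('scene','s9.png')
L=cv2.resize(a[60:300,200:460],(520,480))
Rr=np.vstack([cv2.resize(b[130:310,160:460],(280,240)),cv2.resize(c[170:390,170:470],(280,240))])
cv2.imwrite('pics/m9.png',np.hstack([L,Rr]))
E
```

```text
19.15 [-10.98 -11.95   7.63] [-1.99  1.58 -0.04] [0.6123 0.1797 0.0924] -0.8 [-0.0027 -0.0026 -1.    ]
```

View pics/m9.png

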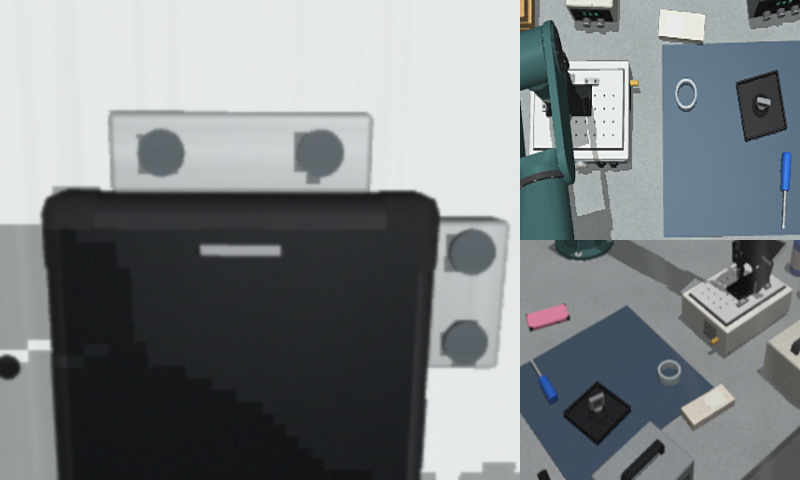

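The phone's end edge lies flush along the end stop at (110–372,190) and its side against the long stop strip at (438,220–365). The lifter stands in the tray, and the bystanders in view are where they were. Handing in.

```bash
python3 -c "
from h import *
print(robot.sign_off())"
```

```text
the job is handed in; nothing more can be done
None
```

The lifter is standing upright in the black parts tray. The small phone lies screen up on the bed, pressed against both stops, and the gripper is still holding it there. I handed the job in at about 19.3 s of the 69 s allowed.

**Last checks:**
- **Push:** about 11 N towards the long stop and 12 N towards the end stop. The phone has stopped moving, the tool is vertical to within about 0.3°, and the twist about the vertical is close to zero. That fits contact at both long-stop strips.
- **Downward force:** the gripper still presses the phone onto the bed with about 8 N, so friction takes up part of the push.
- **Picture:** the wrist view shows the phone's end flush along the end stop and its side against the near long-stop strip. The far strip was out of view, so only the twist reading covers it.
- **Other things on the bench:** the tape roll, screwdriver, carton and pink phone look unmoved in the last picture. The spray bottle, jar and big phone were outside that view, but nothing was moved near them.

**Disagreement:** the first wrist-camera measurement, taken before the arm had settled, put the lifter about 9 mm from the top-camera position along y. I remeasured once it had settled. The final contacts came within 1–2 mm of the predicted stop positions.

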